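# Put the test bath back on circulation

### The arm

A 6-joint arm with a two-finger parallel gripper is mounted at the origin on the work surface. World frame = base frame: x ahead of the robot, y to its left, z up, the work surface at z = 0. Lengths are in m, angles in rad, forces in N, time in s.
With the tool pointing down it reaches from about 0.35 to 0.975 m from the base axis. Payload 17.4 kg.
Tool frame: the origin (TCP) lies at the very end of the fingers, on their centre line; the grasp point (between the pads) lies 19 mm behind it; z points along the fingers, y is the line along which they close (so a half turn about z gives the same grasp; the last joint's range is limited). The gripper opens to 85 mm and grips with 20 to 120 N. Pads are 22 mm wide; open, the fingers measure 114 mm over their backs; the gripper's body (76 mm by 85 mm) begins 54 mm behind the grasp point. The pads swing forward as they close: fully open they stand 13 mm farther back than shut.
Start: joints at [1.15, 0.116, 1.442, -0, 1.584, -0.038], TCP at [0.252, 0.626, 0.196] pointing down, gripper open.
Joint ranges: [-2.83, 2.83], [-0.83, 2.19], [0.07, 2.5], [-1.14, 4.28], [0.01, 3], [-2.97, 2.97]. Speed limits (rad/s): [1.89, 1.89, 2.22, 3.14, 3.14, 3.14].

### API

Orientations are given as a rotation vector (axis times angle).
In Python, from workcell import monitor, eyes, ticket, finder gives the robot as it stands. The module is installed in compiled form; this text tells all that it offers.
- The arm moves only by the tool move_arm, never from a script. Its argument "steps" is a list of rows, each a list of 7 numbers: the gripper's target within -1 to 1 (shut at 1, half-way at 0, fully open at -1), then the shift along the tool's x, y, z in cm, then the turn, a rotation vector about the tool's x, y, z in degrees. In form: [[jaw, dx, dy, dz, ax, ay, az], ...]. A call has exactly 8 rows; each row shifts and turns the commanded pose from where the row before left it, along the tool's axes as they then stand; what a row does not reach is not made up. A row lasts 1/8 s, in which the tool goes at most 62.5 mm and 10.7 degrees, less where a joint would pass 70% of its speed; a pose out of reach is approached as far as the arm can. A call with a gripper value outside its range is refused whole. The fingers move at their own pace and stop on an object; the grip force is fixed at half the most. Time passes only in rows, so rows that do not move let the fingers close, or fill a call up. It gives the time, the measured TCP pose, the force, the opening and the grip force at its end, in the units of the state.
- monitor.sense(): the state, without advancing time (a new reading comes with each control period).
- eyes.camera(name): name is "scene" or "side" or "wrist"; returns a dict with "img" (400x640x3 uint8, blue, green, red), "intrinsics" (3x3 intrinsics, pixels), "position" and "attitude" of the camera in the world. Camera axes: x right, y up, looking along -z (the intrinsics and any distortion apply to the point x, -y, -z); pixel columns grow to the right and rows downward; lengths in m; the calibration is good to about 2 mm. A picture is of the moment at which its call begins. There is no depth.
- ticket.job_done(): hands the job in; it is judged then, once.
Trained networks look in a picture, given as the dict that the camera call returned (one of the last four; its "shot" number tells which), for a name from the list of things; names that differ only in an ending like _2 or _b are one class to them, and where a whole thing is asked for, a point or a joint stands for the part that bears it (a point fixed in the world has none). Each returns a list of dicts, best first, with "score" (0 to 1); they miss things now and then, are a little off and sometimes report something else, mostly with a low value. They report only what shows in the picture. A call takes as long as a camera call. They do not tell look-alikes from the thing itself.
- finder.find_in(target, picture): "centre" ([x, y, z] in m, in world coordinates, good to about 4 mm: the middle of the surface that is visible of it).
- finder.trace(target, picture): "region" (400x640 bool, what is visible of it).
- finder.mark_of(target, picture): "centre" ([x, y, z] in m, in world coordinates, good to about 4 mm: a listed point, or the origin of a listed thing).
The state is a dict: "time": time; "joint_positions": joint angles; "joint_velocities": joint speeds; "joint_torque": joint torques, N m; "ee_pos": TCP position; "orientation": TCP orientation; "wrist_force": force on the tool from outside, world axes, zero at the start; "wrist_torque": the same for the moment, N m; "opening": opening from 0.0 (shut) to 1.0 (fully open); "gripper_force": force on a finger pad.
Only numpy, scipy, OpenCV 4.12 (cv2) and the standard library are available. Lean on these libraries where they do the work, as an engineer would, in place of code of your own. Each camera call takes 0.05 s, during which the arm holds its last target. There are 200 camera calls.

### The job

Put the empty test bath back on circulation: turn the yellow drain lever fully shut first, and only then turn the red feed lever and the blue return lever fully open, each to its stop. The green-capped bottle stands in the way of one of the levers: keep it upright and set it down gently, wholly inside the yellow tape corners on the bench. Leave everything else standing where it is.

Things in the scene. Friction and masses are not known exactly. Their poses are not given: they have to be found in the camera images.
- drain (a joint): Hinge of the drain lever, rad. 0 = shut: lever square across its pipe, pointing to the left as seen from the robot (+y of bath). 1.571 = open: lever lies along its pipe, pointing back towards the robot (-x of bath). Grows counter-clockwise seen from above; a hard stop at both ends. Stiff: stays where it is left, about 0.35 N m (some 6 N at the grip).
- drain_hub (a point): On the hinge axis of the drain lever (vertical), 108 mm above the bench: the mid-height of the lever. Does not move. The brass valve body and 21 mm pipe lie below, pipe axis 60 mm above the bench, running along bath's x.
- drain_grip (a point): Middle of the yellow-sleeved grip of the drain lever, 66 mm from the hinge axis. The sleeve is a straight bar 16 mm wide, 14 mm high (101 to 115 mm above the bench), from 36 to 92 mm off the axis; only the pipe (top at 71 mm) is beneath it. Move the lever by the sleeve, from above.
- feed (a joint): Hinge of the feed lever, rad. 0 = shut: lever square across its pipe, pointing to the left as seen from the robot (+y of bath). 1.571 = open: lever lies along its pipe, pointing back towards the robot (-x of bath). Grows counter-clockwise seen from above; a hard stop at both ends. Stiff: stays where it is left, about 0.35 N m (some 6 N at the grip).
- feed_hub (a point): On the hinge axis of the feed lever (vertical), 108 mm above the bench: the mid-height of the lever. Does not move. The brass valve body and 21 mm pipe lie below, pipe axis 60 mm above the bench, running along bath's x.
- feed_grip (a point): Middle of the red-sleeved grip of the feed lever, 66 mm from the hinge axis. The sleeve is a straight bar 16 mm wide, 14 mm high (101 to 115 mm above the bench), from 36 to 92 mm off the axis; only the pipe (top at 71 mm) is beneath it. Move the lever by the sleeve, from above.
- return (a joint): Hinge of the return lever, rad. 0 = shut: lever square across its pipe, pointing to the left as seen from the robot (+y of bath). 1.571 = open: lever lies along its pipe, pointing back towards the robot (-x of bath). Grows counter-clockwise seen from above; a hard stop at both ends. Stiff: stays where it is left, about 0.35 N m (some 6 N at the grip).
- return_hub (a point): On the hinge axis of the return lever (vertical), 108 mm above the bench: the mid-height of the lever. Does not move. The brass valve body and 21 mm pipe lie below, pipe axis 60 mm above the bench, running along bath's x.
- return_grip (a point): Middle of the blue-sleeved grip of the return lever, 66 mm from the hinge axis. The sleeve is a straight bar 16 mm wide, 14 mm high (101 to 115 mm above the bench), from 36 to 92 mm off the axis; only the pipe (top at 71 mm) is beneath it. Move the lever by the sleeve, from above.
- bath: Empty clear acrylic bath with smoked lid, 540 mm wide, 223 mm high, front wall 165 mm beyond the origin. Fixed. Origin on the bench under the middle valve; x points away from the robot into the bath, y to the left. Three steel lines 150 mm apart run along x from its front wall to 105 mm before the origin and drop through the bench; which of drain, feed, return is left, middle, right varies.
- bottle: Loose clear glass bottle with a green cap and a white label, 64 mm in diameter up to 110 mm, neck above, cap 46 mm in diameter from 134 mm to the top at 160 mm; 0.22 to 0.45 kg. Origin in the middle of its foot, z up. It stands in front of the bath between the lines, in the quarter circle of one of the levers, and would stop that lever.
- bay_mid (a point): Middle, on the bench, of the taped bay: four yellow tape corners flat on the bench that mark a square 112 mm wide inside, with sides along this frame's x and y. Lies to the left or right of the lines. Fixed.
- amber: Bystander: loose amber bottle with orange cap, same shape as the green-capped one (64 mm, 160 mm high), about 110 mm beyond the bay's middle. Origin under its foot.
- white: Bystander: loose clear bottle with white cap, same shape (64 mm, 160 mm high), about 110 mm before the bay's middle, towards the robot. Origin under its foot.
- beaker: Bystander: small loose glass beaker, 54 mm in diameter, 58 mm high, in the quarter circle of a lever but low enough for the lever to pass above it. Origin under its foot.
- dishes: Bystander: pile of three small clear dishes, 61 mm in diameter, 39 mm high, loose, in the quarter circle of a lever but below it. Origin under its foot.
- cylinder: Bystander: slender glass measuring cylinder, 25 mm in diameter on a blue 60 mm foot, 190 mm high, loose, easily knocked over. Origin under its foot.
- timer: Bystander: white bench timer lying flat, 45 x 70 x 18 mm, loose. Origin under its middle.
- forceps: Bystander: steel forceps lying flat, 130 mm long, 6 mm high, loose. Origin under its middle.
- stirrer: White magnetic stirrer with a round steel plate, 200 x 124 x 69 mm high, on the side of the lines away from the bay. Fixed. Origin under its middle.
There are look-alikes about, which are no part of the job. What is shaped like the bottle but purple is not meant.

How it is judged:
On the way, in this order (a step that is already met when the one before it is completed fails the run):
1. the drain is fully shut while feed and return are still shut (value of joint drain below 0.1 rad and value of joint each of feed, return below 0.4 rad), for 0.2 s.
2. feed and return are fully open, the drain still shut (value of joint drain below 0.1 rad and value of joint each of feed, return above 1.47 rad), for 0.2 s.
At the end, for the whole second after the job is handed in: Drain lever within 0.10 rad of shut, feed and return levers within 0.10 rad of open; the green-capped bottle stands upright at rest on the bench inside the tape corners (its axis within 26 mm of the bay's middle along each side); every bystander within 25 mm of where it was (all of step 2 and x of bottle in the frame of bay_mid between -0.026 and 0.026 m and y of bottle in the frame of bay_mid between -0.026 and 0.026 m and height (world z) of bottle below 0.006 m and angle between bottle's own z axis and vertical below 0.1 rad and linear speed of bottle below 0.02 m/s and distance of each of amber, white, beaker, dishes, cylinder, timer, forceps from where it was at the start of the episode below 0.025 m); the robot touches nothing.
It fails at once if feed or return opened while the drain is not yet shut (value of joint drain above 0.15 rad and value of joint any of feed, return above 0.4 rad).
It fails at once if the green-capped bottle tipped more than 0.5 rad (angle between bottle's own z axis and vertical above 0.5 rad).
It fails at once if the green-capped bottle dropped (reaching the bench faster than 0.5 m/s) (linear speed of bottle above 0.5 m/s and height (world z) of bottle below 0.012 m).
It fails at once if a bystander pushed more than 25 mm away or knocked over (distance of any of amber, white, beaker, dishes, cylinder, timer, forceps from where it was at the start of the episode above 0.025 m or angle between any of amber, white, beaker, dishes, cylinder, timer, forceps's own z axis and vertical above 0.4 rad).
It also fails if it takes over 72 s, if anything falls off the work surface, if the arm or the gripper's body presses on something with over 40 N, if the wrist force passes 120 N, or if a joint passes its speed limit or range.

## Working session

There is one attempt and no reset: what is moved stays moved. The work goes in short steps, Python scripts to look and compute and a tool call to move; the robot and the scene stay as the last step left them, time stands still between calls to the robot, and variables do not carry over. Pictures are saved under pics/ and viewed, at most 10 in all, crops included, and the job is handed in when it is done.

Besides the shell and the picture viewer there is one more tool, called after "Call:" as name([rows], argument=value, ...), one row to a line, values as JSON. move_arm: Moves the arm, as the interface text tells. Its arguments: {"type":"object","properties":{"steps":{"type":"array","items":{"type":"array","items":{"type":"number"}}}},"required":["steps"]}

```bash
mkdir -p pics
cat > h.py <<'E'
import numpy as np,cv2
from workcell import monitor,eyes,ticket,finder
def look(names,cam,save=None):
    p=eyes.camera(cam)
    if save: cv2.imwrite('pics/'+save,p['img'])
    for n in names:
        try:
            r=finder.mark_of(n,p)
            print(cam,n,[(np.round(d['centre'],3).tolist(),round(d['score'],2)) for d in r[:3]])
        except Exception as e: print(n,e)
    return p
E
python3 - <<'E'
from h import *
s=monitor.sense();print(s['time'],s['ee_pos'],s['orientation'],s['opening'])
N="drain_hub drain_grip feed_hub feed_grip return_hub return_grip bath bottle bay_mid amber white beaker dishes cylinder timer forceps stirrer".split()
p=look(N,'scene','a.png');q=look(N,'side','b.png')
print(p['position'],q['position'],monitor.sense()['time'])
E
```

```text
0.0 [0.25201767 0.6259331  0.19513479] [-5.97550193e-01 -3.08394859e+00  1.82434172e-03] 1.0017706856003599
scene drain_hub [([0.6, -0.18, 0.105], 0.66)]
scene drain_grip [([0.536, -0.166, 0.105], 0.93)]
scene feed_hub [([0.633, 0.115, 0.106], 0.85)]
scene feed_grip [([0.633, 0.182, 0.107], 0.68)]
scene return_hub [([0.617, -0.032, 0.108], 0.86)]
scene return_grip [([0.615, 0.036, 0.107], 0.68), ([0.618, 0.332, -0.004], 0.61), ([0.401, -0.001, 0.001], 0.35)]
scene bath []
scene bottle [([0.568, 0.036, 0.004], 0.93), ([0.775, 0.286, -0.001], 0.72), ([0.299, -0.16, 0.001], 0.58)]
scene bay_mid [([0.501, 0.335, -0.001], 0.51)]
scene amber [([0.619, 0.33, -0.005], 0.98), ([0.4, -0.16, 0.001], 0.59)]
scene white [([0.389, 0.349, -0.006], 0.97)]
scene beaker [([0.579, 0.179, -0.003], 0.61)]
scene dishes [([0.55, -0.119, -0.002], 0.71)]
scene cylinder [([0.403, -0.162, 0.002], 0.9), ([0.634, 0.115, 0.108], 0.17)]
scene timer [([0.617, -0.03, 0.11], 0.72), ([0.434, 0.148, -0.001], 0.58), ([0.403, -0.158, 0.001], 0.24)]
scene forceps [([0.399, -0.002, 0.001], 0.58)]
scene stirrer [([0.566, 0.
[... 542 characters left out ...]
92), ([0.3, -0.163, 0.002], 0.83), ([0.565, 0.032, -0.0], 0.55)]
side bay_mid [([0.505, 0.334, -0.003], 0.73)]
side amber [([0.616, 0.325, 0.002], 0.85), ([0.392, 0.343, -0.001], 0.27), ([0.63, 0.117, 0.109], 0.21)]
side white [([0.39, 0.342, -0.002], 0.84), ([0.602, -0.184, 0.107], 0.75)]
side beaker [([0.618, 0.039, 0.106], 0.54), ([0.58, 0.181, 0.002], 0.53)]
side dishes [([0.553, -0.116, 0.0], 0.88)]
side cylinder [([0.406, -0.164, 0.001], 0.98)]
side timer [([0.434, 0.152, -0.001], 0.7), ([0.617, -0.031, 0.108], 0.3)]
side forceps [([0.4, -0.001, -0.002], 0.64), ([0.618, 0.038, 0.109], 0.46)]
side stirrer []
[ 0.82698974 -0.55021507  0.77644855] [-0.08957755 -0.76963248  0.77584798] 1.8
```

View pics/a.png

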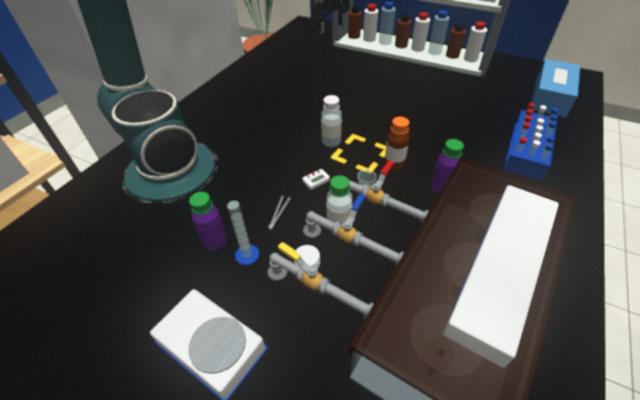

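Run:
```python
from h import *
p=eyes.camera('scene')
K=np.array(p['intrinsics']);print(K,p['attitude'],p.keys())
q=cv2.imread('pics/b.png')
cv2.imwrite('pics/c.png',np.hstack([cv2.resize(q,(800,500))]))
```

```text
[[372.14344348   0.         322.38551392]
 [  0.         372.14344348 197.65009464]
 [  0.           0.           1.        ]] [0.73869175 0.19317339 0.44156422] dict_keys(['img', 'intrinsics', 'position', 'attitude', 'shot'])
```

View pics/c.png

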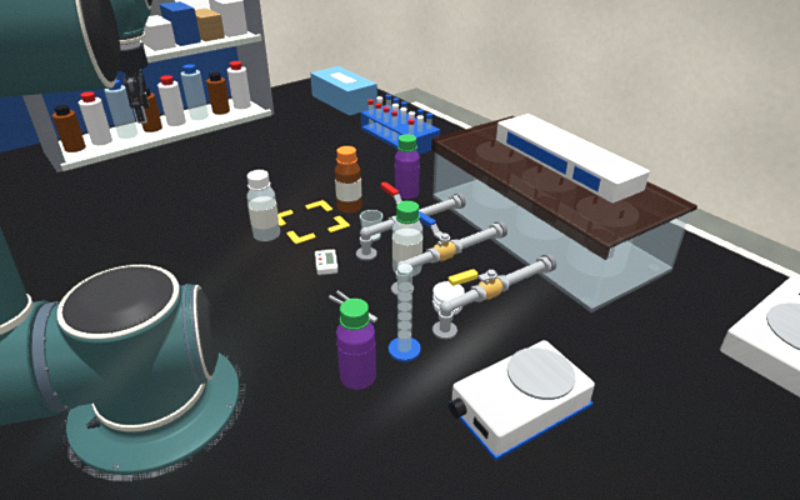

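Candidates for the green-capped bottle, as scene pixel and world x, y:
- Clear bottle with a white label at (339,200), about (0.567, 0.034). This is the one.
- Purple look-alike at (205,220), about (0.30, -0.16).
- Purple look-alike at (448,165), about (0.775, 0.29).

The tape bay is at (360,152), with amber at (398,140) and white at (331,122) beside it. The drain is the yellow lever at (290,251), the return is blue at (358,203), and the feed is red at (386,168).

```bash
cat >> h.py <<'E'
from scipy.spatial.transform import Rotation as R
def plan(pos,yaw,n,start=None):
    """rows from the measured (or given (pos,yaw)) pose to pos, with tool y at world angle yaw (deg), tool down"""
    s=monitor.sense(); r=R.from_rotvec(s['orientation']); p=np.array(s['ee_pos'])
    down=lambda a:R.from_matrix(np.array([[-np.sin(a),np.cos(a),0],[np.cos(a),np.sin(a),0],[0,0,-1]]).T if 0 else np.column_stack([[-np.sin(a),np.cos(a),0],[np.cos(a),np.sin(a),0],[0,0,-1]]))
    if start: p=np.array(start[0]);r=down(np.radians(start[1]))
    g=down(np.radians(yaw)); rv=(r.inv()*g).as_rotvec()/n
    for i in range(n):
        d=r.inv().apply((np.array(pos)-p)/(n-i))*100
        d=np.round(d,1); t=np.round(np.degrees(rv)); 
        print([*d.tolist(),*t.tolist()])
        p=p+r.apply(d/100); r=r*R.from_rotvec(np.radians(t))
def st():
    s=monitor.sense();y=R.from_rotvec(s['orientation']).as_matrix()
    print('t',round(s['time'],2),'p',np.round(s['ee_pos'],4),'yaw',round(np.degrees(np.arctan2(y[1,1],y[0,1])),1),'F',np.round(s['wrist_force'],1),'op',round(s['opening'],3),'gf',s['gripper_force'])
E
python3 - <<'E'
from h import *
a=cv2.imread('pics/a.png')[130:270,240:420]
cv2.imwrite('pics/d.png',cv2.resize(a,(720,560),interpolation=cv2.INTER_CUBIC))
plan((0.48,0.22,0.29),92,8); print(); plan((0.567,0.034,0.25),92,5,((0.48,0.22,0.29),92))
E
```

```text
[-4.5, -3.6, -1.2, -0.0, -0.0, -3.0]
[-4.3, -3.9, -1.2, -0.0, -0.0, -3.0]
[-4.1, -4.1, -1.2, -0.0, -0.0, -3.0]
[-3.9, -4.3, -1.2, -0.0, -0.0, -3.0]
[-3.7, -4.5, -1.2, -0.0, -0.0, -3.0]
[-3.5, -4.7, -1.1, -0.0, -0.0, -3.0]
[-3.2, -4.9, -1.2, -0.0, -0.0, -3.0]
[-2.9, -5.1, -1.1, -0.0, -0.0, -3.0]

[-1.6, -3.8, 0.8, 0.0, 0.0, 0.0]
[-1.6, -3.8, 0.8, 0.0, 0.0, 0.0]
[-1.6, -3.8, 0.8, 0.0, 0.0, 0.0]
[-1.6, -3.7, 0.8, 0.0, 0.0, 0.0]
[-1.6, -3.8, 0.8, 0.0, 0.0, 0.0]
```

View pics/d.png

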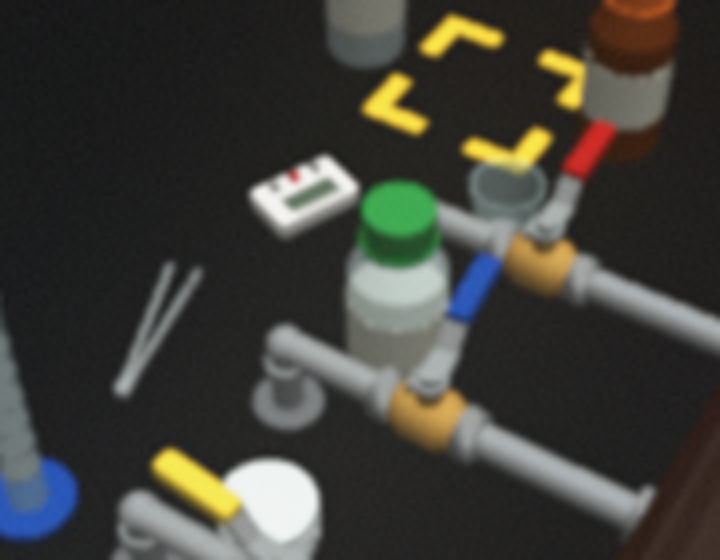

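The crop shows the clear, white-labelled, green-capped bottle, with its cap at crop (400,220). It stands just in front of the blue return lever at crop (475,285). Moving now.

Call:
move_arm([
  [-1,-4.5,-3.6,-1.2,0,0,-3],
  [-1,-4.3,-3.9,-1.2,0,0,-3],
  [-1,-4.1,-4.1,-1.2,0,0,-3],
  [-1,-3.9,-4.3,-1.2,0,0,-3],
  [-1,-3.7,-4.5,-1.2,0,0,-3],
  [-1,-3.5,-4.7,-1.1,0,0,-3],
  [-1,-3.2,-4.9,-1.2,0,0,-3],
  [-1,-2.9,-5.1,-1.1,0,0,-3],
])

```text
time: 2.85
ee_pos: [0.4801, 0.2179, 0.2906]
orientation: [-0.06, 3.14, 0.0]
wrist_force: [1.0, 0.2, 0.1]
opening: 1.002
gripper_force: 0.0
```

Call:
move_arm([
  [-1,-1.6,-3.8,0.8,0,0,0],
  [-1,-1.6,-3.8,0.8,0,0,0],
  [-1,-1.6,-3.8,0.8,0,0,0],
  [-1,-1.6,-3.8,0.8,0,0,0],
  [-1,-1.6,-3.8,0.8,0,0,0],
  [-1,0,0,0,0,0,0],
  [-1,0,0,0,0,0,0],
  [-1,0,0,0,0,0,0],
])

```text
time: 3.85
ee_pos: [0.5661, 0.0335, 0.2504]
orientation: [-0.058, 3.14, 0.0]
wrist_force: [0.1, -0.2, -0.0]
opening: 0.997
gripper_force: 0.0
```

Run:
```python
from h import *
st()
look(['bottle','return_grip','return_hub','feed_hub','feed_grip'],'wrist','e.png')
plan((0.567,0.034,0.130),92,4)
```

```text
t 3.85 p [0.5661 0.0335 0.2504] yaw 92.1 F [ 0.1 -0.2 -0. ] op 0.997 gf 0.0
wrist bottle [([0.567, 0.028, 0.002], 0.92), ([0.779, 0.291, -0.0], 0.62)]
wrist return_grip [([0.613, 0.031, 0.105], 0.58)]
wrist return_hub [([0.616, -0.031, 0.108], 0.6), ([0.633, 0.116, 0.111], 0.27)]
wrist feed_hub [([0.633, 0.117, 0.11], 0.79)]
wrist feed_grip [([0.636, 0.188, 0.105], 0.68), ([0.536, -0.164, 0.11], 0.42)]
[-0.0, 0.0, 3.0, 0.0, 0.0, 0.0]
[-0.0, 0.0, 3.0, 0.0, 0.0, 0.0]
[-0.0, 0.0, 3.0, 0.0, 0.0, 0.0]
[-0.1, 0.1, 3.0, 0.0, 0.0, 0.0]
```

Call:
move_arm([
  [-1,0,-0.1,3,0,0,0],
  [-1,0,-0.1,3,0,0,0],
  [-1,0,0,3,0,0,0],
  [-1,0,0,3,0,0,0],
  [1,0,0,0,0,0,0],
  [1,0,0,0,0,0,0],
  [1,0,0,0,0,0,0],
  [1,0,0,0,0,0,0],
])

```text
time: 5.15
ee_pos: [0.5667, 0.0307, 0.1309]
orientation: [-0.057, 3.14, -0.0]
wrist_force: [-0.0, -0.2, 0.3]
opening: 0.14
gripper_force: 0.0
```

Call:
move_arm([
  [1,0,0,0,0,0,0],
  [1,0,0,0,0,0,0],
  [1,0,0,0,0,0,0],
  [1,0,0,-0.5,0,0,0],
  [1,0,0,-2,0,0,0],
  [1,0,0,-3,0,0,0],
  [1,0,0,-4,0,0,0],
  [1,0,0,-4,0,0,0],
])

```text
time: 6.15
ee_pos: [0.5662, 0.0307, 0.2678]
orientation: [-0.057, 3.14, -0.0]
wrist_force: [0.6, 0.3, 0.3]
opening: 0.003
gripper_force: 0.0
```

Run:
```python
from h import *
st()
look(['bottle'],'scene','f.png')
print(cv2.imwrite('pics/g.png',cv2.resize(cv2.imread('pics/f.png')[80:280,230:470],(720,600))))
plan((0.503,0.334,0.28),92,8)
```

```text
t 6.15 p [0.5662 0.0307 0.2678] yaw 92.1 F [0.6 0.3 0.3] op 0.003 gf 0.0
scene bottle [([0.777, 0.288, 0.003], 0.87), ([0.567, 0.034, 0.003], 0.77), ([0.299, -0.157, 0.001], 0.56)]
True
[0.7, 3.8, -0.1, -0.0, 0.0, 0.0]
[0.7, 3.8, -0.1, -0.0, 0.0, 0.0]
[0.7, 3.8, -0.1, -0.0, 0.0, 0.0]
[0.6, 3.8, -0.1, -0.0, 0.0, 0.0]
[0.7, 3.8, -0.1, -0.0, 0.0, 0.0]
[0.6, 3.8, -0.1, -0.0, 0.0, 0.0]
[0.7, 3.9, -0.2, -0.0, 0.0, 0.0]
[0.6, 3.8, -0.1, -0.0, 0.0, 0.0]
```

View pics/g.png

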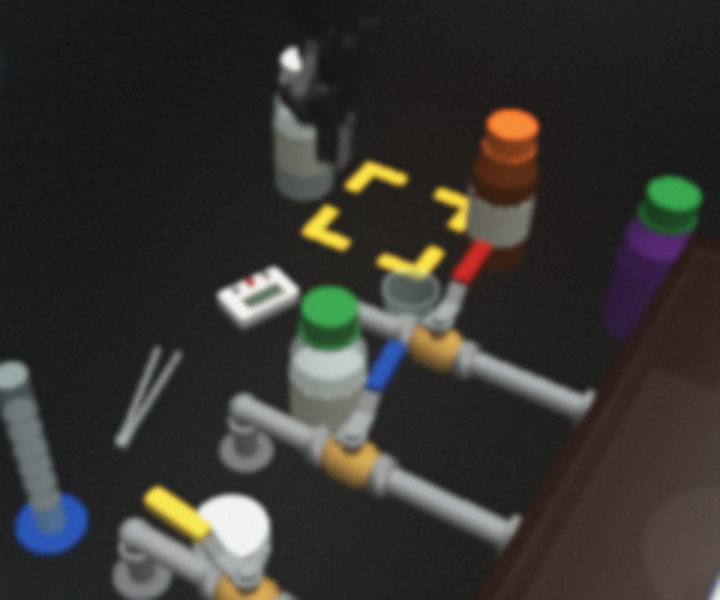

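The grasp missed: the bottle hasn't moved (cap at crop (330,310)), and the fingertips show near crop (325,150). I'll check where the reported TCP projects in the picture.

```bash
cat >> h.py <<'E'
def proj(P,p):
    c=R.from_rotvec(p['attitude']).inv().apply(np.atleast_2d(P)-p['position'])
    K=np.array(p['intrinsics']); return np.round(np.column_stack([K[0,2]+K[0,0]*c[:,0]/-c[:,2],K[1,2]-K[1,1]*c[:,1]/-c[:,2]]),0)
E
python3 - <<'E'
from h import *
p=eyes.camera('scene'); q=eyes.camera('side'); w=eyes.camera('wrist')
t=monitor.sense()['ee_pos']
pts=[t,(0.567,0.034,0.16),(0.619,.328,.16),(0.606,-.183,.108),(.5,.334,0)]
print('scene',proj(pts,p).tolist());print('side',proj(pts,q).tolist());print('wrist',proj(pts,w).tolist(),w['position'])
def dot(im,uv):
    im=im.copy()
    for i,(u,v) in enumerate(uv): cv2.circle(im,(int(u),int(v)),3,[(0,0,255),(255,0,255),(255,255,0),(0,255,0),(255,255,255)][i],1)
    return im
a=dot(p['img'],proj(pts,p))[20:320,200:500];b=dot(q['img'],proj(pts,q))[40:340,200:500]
cv2.imwrite('pics/k.png',cv2.resize(np.hstack([a,b]),(800,400)))
E
```

```text
scene [[341.0, 146.0], [341.0, 180.0], [402.0, 121.0], [313.0, 268.0], [360.0, 152.0]]
side [[325.0, 127.0], [325.0, 163.0], [277.0, 119.0], [395.0, 214.0], [246.0, 176.0]]
wrist [[321.0, 223.0], [324.0, 182.0], [603.0, 240.0], [137.0, 196.0], [533.0, 115.0]] [0.49183489 0.02706326 0.4440535 ]
```

View pics/k.png

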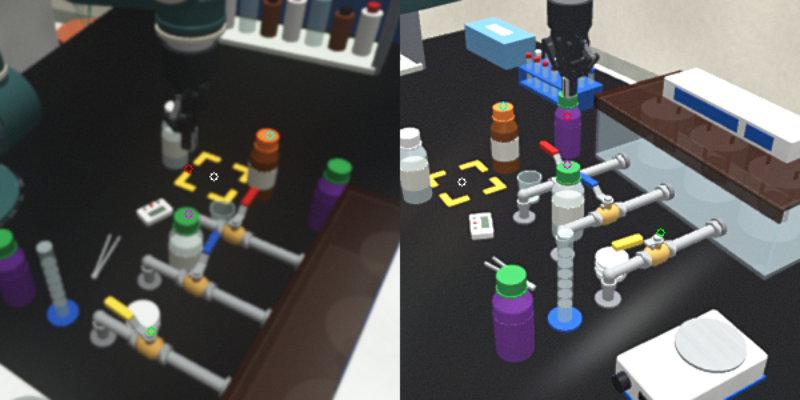

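The projected TCP (red circle) lies well below the fingertips in both views, at display (188,168) against tips near (188,143), and at (567,117) against tips near (568,95). The real tips look several centimetres higher than reported, so I'll triangulate them.

Run:
```python
from h import *
p=eyes.camera('scene'); q=eyes.camera('side')
import pickle;pickle.dump((p,q),open('pq.pkl','wb'))
t=np.array(monitor.sense()['ee_pos']); L=[t+[0,0,d] for d in (0,.02,.04,.06,.08)]
out=[]
for im in (p,q):
    uv=proj(L,im); u,v=uv[0]; x0,y0=int(u)-40,int(v)-60
    a=cv2.resize(im['img'][y0:y0+80,x0:x0+80],(400,400),interpolation=cv2.INTER_CUBIC)
    a=cv2.convertScaleAbs(a,alpha=2.2,beta=20)
    for k in uv: cv2.circle(a,(int((k[0]-x0)*5),int((k[1]-y0)*5)),3,(0,0,255),-1)
    out.append(a); print(x0,y0,uv.tolist())
cv2.imwrite('pics/l.png',np.hstack(out))
```

```text
300 87 [[340.0, 147.0], [341.0, 139.0], [341.0, 132.0], [341.0, 124.0], [341.0, 115.0]]
285 67 [[325.0, 127.0], [325.0, 119.0], [326.0, 112.0], [326.0, 104.0], [326.0, 96.0]]
```

View pics/l.png

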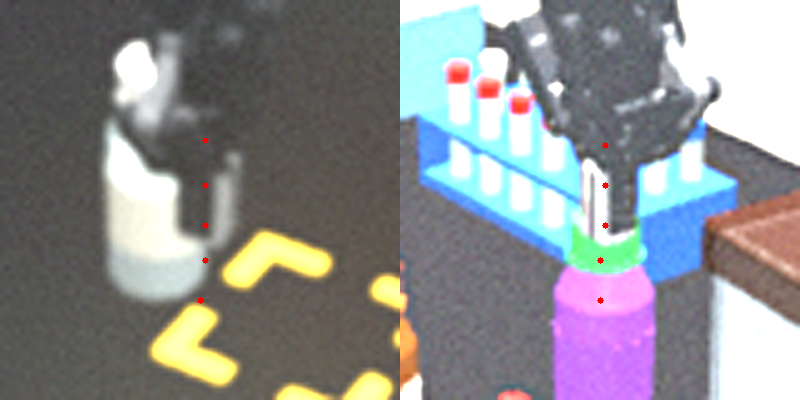

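Both views put the fingertips at crop (205,240) and (605,237), about 33 mm above the reported TCP, with no sideways offset. So the fingers closed above the cap. From here I'll command z 33 mm lower.

Call:
move_arm([
  [-1,0,0,0,0,0,0],
  [-1,0,0,0,0,0,0],
  [-1,0,0,0,0,0,0],
  [-1,0,0,0,0,0,0],
  [-1,0,0.2,3,0,0,0],
  [-1,0,0,4,0,0,0],
  [-1,0,0,3,0,0,0],
  [-1,0,0,0,0,0,0],
])

```text
time: 7.5
ee_pos: [0.5653, 0.0326, 0.1629]
orientation: [0.057, -3.138, -0.0]
wrist_force: [0.2, 0.3, -0.1]
opening: 0.997
gripper_force: 0.0
```

Call:
move_arm([
  [-1,0,0,2,0,0,0],
  [-1,0,0,2,0,0,0],
  [-1,0,0,2,0,0,0],
  [-1,0,0,1,0,0,0],
  [1,0,0,0,0,0,0],
  [1,0,0,0,0,0,0],
  [1,0,0,0,0,0,0],
  [1,0,0,0,0,0,0],
])

```text
time: 8.5
ee_pos: [0.5668, 0.0326, 0.096]
orientation: [-0.057, 3.139, -0.0]
wrist_force: [-1.0, -1.8, 6.4]
opening: 0.523
gripper_force: 61.3
```

Call:
move_arm([
  [1,0,0,0,0,0,0],
  [1,0,0,0,0,0,0],
  [1,0,0,0,0,0,0],
  [1,0,0,0,0,0,0],
  [1,0,0,0,0,0,0],
  [1,0,0,0,0,0,0],
  [1,0,0,-0.5,0,0,0],
  [1,0,0,-0.5,0,0,0],
])

```text
time: 9.5
ee_pos: [0.5661, 0.0327, 0.105]
orientation: [0.057, -3.141, -0.0]
wrist_force: [0.3, -0.8, -3.2]
opening: 0.52
gripper_force: 61.5
```

Gripped, carrying about 3 N. Lifting, then carrying it to the bay.

Call:
move_arm([
  [1,0,0,-1,0,0,0],
  [1,0,0,-2,0,0,0],
  [1,0,0,-2.5,0,0,0],
  [1,0,0,-2.5,0,0,0],
  [1,0,0,-2.5,0,0,0],
  [1,0,0,-2.5,0,0,0],
  [1,0,0,-1,0,0,0],
  [1,0,0,0,0,0,0],
])

```text
time: 10.5
ee_pos: [0.5664, 0.0327, 0.2456]
orientation: [-0.057, 3.14, 0.0]
wrist_force: [0.9, -1.1, -5.0]
opening: 0.519
gripper_force: 61.7
```

Run:
```python
from h import *
st(); plan((0.503,0.335,0.245),92,12)
```

```text
t 10.5 p [0.5664 0.0327 0.2456] yaw 92.1 F [ 0.9 -1.1 -5. ] op 0.519 gf 61.689791679382324
[0.4, 2.5, 0.0, -0.0, 0.0, 0.0]
[0.4, 2.5, 0.0, -0.0, 0.0, 0.0]
[0.4, 2.5, 0.0, -0.0, 0.0, 0.0]
[0.5, 2.5, 0.0, -0.0, 0.0, 0.0]
[0.4, 2.6, 0.0, -0.0, 0.0, 0.0]
[0.5, 2.5, 0.0, -0.0, 0.0, 0.0]
[0.4, 2.6, 0.0, -0.0, 0.0, 0.0]
[0.5, 2.5, 0.0, -0.0, 0.0, 0.0]
[0.4, 2.6, 0.0, -0.0, 0.0, 0.0]
[0.5, 2.5, 0.0, -0.0, 0.0, 0.0]
[0.4, 2.6, 0.0, -0.0, 0.0, 0.0]
[0.5, 2.5, 0.1, -0.0, 0.0, 0.0]
```

Call:
move_arm([
  [1,0.4,1.5,0,0,0,0],
  [1,0.4,2.5,0,0,0,0],
  [1,0.5,3,0,0,0,0],
  [1,0.5,3,0,0,0,0],
  [1,0.5,3,0,0,0,0],
  [1,0.5,3,0,0,0,0],
  [1,0.5,3,0,0,0,0],
  [1,0.5,3,0,0,0,0],
])

```text
time: 11.5
ee_pos: [0.5193, 0.2527, 0.2439]
orientation: [0.057, -3.14, 0.001]
wrist_force: [0.3, -0.2, -3.7]
opening: 0.522
gripper_force: 61.9
```

Call:
move_arm([
  [1,0.5,3,0,0,0,0],
  [1,0.5,2.5,0,0,0,0],
  [1,0.4,1.7,0,0,0,0],
  [1,0,1,0,0,0,0],
  [1,0,0,2,0,0,0],
  [1,0,0,2.5,0,0,0],
  [1,0,0,2.5,0,0,0],
  [1,0,0,1,0,0,0],
])

```text
time: 12.5
ee_pos: [0.5029, 0.3314, 0.1621]
orientation: [0.055, -3.139, 0.003]
wrist_force: [-0.6, -0.5, -3.0]
opening: 0.521
gripper_force: 61.9
```

Run:
```python
from h import *
st(); look(['bottle','bay_mid'],'scene');look(['bottle','bay_mid'],'side')
plan((0.503,0.335,0.098),92,5)
```

```text
t 12.5 p [0.5029 0.3314 0.1621] yaw 92.0 F [-0.6 -0.5 -3. ] op 0.521 gf 61.92957043647766
scene bottle [([0.503, 0.33, 0.068], 0.97), ([0.299, -0.158, 0.003], 0.9), ([0.775, 0.288, 0.001], 0.61)]
scene bay_mid [([0.503, 0.336, 0.002], 0.78)]
side bottle [([0.296, -0.159, -0.002], 0.79), ([0.504, 0.33, 0.069], 0.7), ([0.776, 0.29, 0.001], 0.61)]
side bay_mid [([0.504, 0.332, -0.0], 0.76)]
[0.0, 0.0, 1.4, 0.0, 0.0, 0.0]
[0.0, 0.1, 1.3, 0.0, 0.0, 0.0]
[0.0, 0.0, 1.4, 0.0, 0.0, 0.0]
[0.0, 0.1, 1.3, 0.0, 0.0, 0.0]
[0.1, 0.0, 1.4, 0.0, 0.0, 0.0]
```

Call:
move_arm([
  [1,0,0.1,1.5,0,0,0],
  [1,0,0.1,1.5,0,0,0],
  [1,0,0.1,1.5,0,0,0],
  [1,0,0,1,0,0,0],
  [1,0,0,0.4,0,0,0],
  [1,0,0,0.3,0,0,0],
  [1,0,0,0.2,0,0,0],
  [1,0,0,0,0,0,0],
])

```text
time: 13.8
ee_pos: [0.5034, 0.3356, 0.1011]
orientation: [-0.057, 3.141, 0.0]
wrist_force: [0.3, -0.4, -3.1]
opening: 0.52
gripper_force: 62.0
```

Call:
move_arm([
  [1,0,0,0.1,0,0,0],
  [1,0,0,0.1,0,0,0],
  [1,0,0,0.1,0,0,0],
  [1,0,0,0.1,0,0,0],
  [1,0,0,0,0,0,0],
  [1,0,0,0,0,0,0],
  [1,0,0,0,0,0,0],
  [1,0,0,0,0,0,0],
])

```text
time: 14.8
ee_pos: [0.5033, 0.3356, 0.097]
orientation: [-0.057, 3.141, 0.0]
wrist_force: [0.5, -0.6, -2.9]
opening: 0.52
gripper_force: 62.0
```

Call:
move_arm([
  [1,0,0,0.1,0,0,0],
  [1,0,0,0.1,0,0,0],
  [1,0,0,0,0,0,0],
  [1,0,0,0,0,0,0],
  [-0.3,0,0,0,0,0,0],
  [-0.6,0,0,0,0,0,0],
  [-1,0,0,0,0,0,0],
  [-1,0,0,0,0,0,0],
])

```text
time: 15.8
ee_pos: [0.5033, 0.3356, 0.0949]
orientation: [0.057, -3.141, -0.0]
wrist_force: [0.2, -0.5, -0.1]
opening: 0.998
gripper_force: 0.0
```

Call:
move_arm([
  [-1,0,0,0,0,0,0],
  [-1,0,0,0,0,0,0],
  [-1,0,0,0,0,0,0],
  [-1,0,0,-2,0,0,0],
  [-1,0,0,-3,0,0,0],
  [-1,0,0,-4,0,0,0],
  [-1,0,0,-4,0,0,0],
  [-1,0,0,-3,0,0,0],
])

```text
time: 16.8
ee_pos: [0.5034, 0.3356, 0.2586]
orientation: [-0.057, 3.139, 0.002]
wrist_force: [0.1, 0.5, 0.1]
opening: 0.999
gripper_force: 0.0
```

Run:
```python
from h import *
st(); look(['bottle','drain_grip','drain_hub','return_grip','return_hub'],'scene');look(['bottle','drain_grip','drain_hub','return_hub','feed_hub'],'side')
plan((0.536,-0.165,0.22),76,11)
```

```text
t 16.8 p [0.5034 0.3356 0.2586] yaw 92.1 F [0.1 0.5 0.1] op 0.999 gf 0.0
scene bottle [([0.3, -0.158, 0.0], 0.68), ([0.634, 0.184, 0.106], 0.58), ([0.776, 0.29, -0.001], 0.55)]
scene drain_grip [([0.537, -0.169, 0.106], 0.9)]
scene drain_hub [([0.601, -0.18, 0.107], 0.71)]
scene return_grip [([0.399, -0.161, 0.003], 0.62), ([0.615, 0.036, 0.106], 0.56)]
scene return_hub [([0.616, -0.029, 0.108], 0.78), ([0.504, 0.335, 0.002], 0.49)]
side bottle [([0.504, 0.333, 0.004], 0.94), ([0.298, -0.163, -0.0], 0.84), ([0.777, 0.289, -0.0], 0.62)]
side drain_grip [([0.474, -0.386, -0.001], 0.63), ([0.534, -0.168, 0.107], 0.57)]
side drain_hub [([0.602, -0.182, 0.105], 0.88), ([0.62, 0.038, 0.107], 0.66), ([0.503, 0.336, 0.001], 0.42)]
side return_hub [([0.628, 0.118, 0.108], 0.67), ([0.616, -0.032, 0.106], 0.56)]
side feed_hub [([0.632, 0.114, 0.11], 0.78)]
[-0.1, -4.6, 0.3, -0.0, -0.0, 1.0]
[-0.2, -4.6, 0.3, -0.0, -0.0, 1.0]
[-0.3, -4.5, 0.3, -0.0, -0.0, 1.0]
[-0.4, -4.5, 0.3, -0.0, -0.0, 1.0]
[-0.5, -4.5, 0.3, -0.0, -0.0, 1.0]
[-0.5, -4.5, 0.3, -0.0, -0.0, 1.0]
[-0.6, -4.5, 0.3, -0.0, -0.0, 1.0]
[-0.7, -4.5, 0.3, -0.0, -0.0, 1.0]
[-0.8, -4.5, 0.4, -0.0, -0.0, 1.0]
[-0.8, -4.5, 0.3, -0.0, -0.0, 1.0]
[-0.9, -4.5, 0.4, -0.0, -0.0, 1.0]
```

The bottle stands at (0.504, 0.333), inside the bay. Next is the drain lever.

Call:
move_arm([
  [-1,-0.1,-4.6,0,0,0,1],
  [-1,-0.2,-5.5,0.3,0,0,2],
  [-1,-0.4,-5.5,0.3,0,0,2],
  [-1,-0.5,-5.5,0.5,0,0,2],
  [-1,-0.8,-5.5,0.5,0,0,2],
  [-1,-0.8,-5.5,0.5,0,0,2],
  [-1,-1,-5.5,0.5,0,0,2],
  [-1,-1,-5.5,0.5,0,0,2],
])

```text
time: 18.4
ee_pos: [0.5193, -0.1002, 0.2237]
orientation: [0.356, 3.121, -0.0]
wrist_force: [0.2, 0.1, -0.1]
opening: 0.997
gripper_force: 0.0
```

Run:
```python
from h import *
st(); plan((0.536,-0.167,0.2),77,4); plan((0.536,-0.167,0.06),77,5,((0.536,-0.167,0.2),77))
```

```text
t 18.4 p [ 0.5193 -0.1002  0.2237] yaw 77.0 F [ 0.2  0.1 -0.1] op 0.997 gf 0.0
[-0.8, -1.5, 0.6, 0.0, 0.0, 0.0]
[-0.8, -1.5, 0.6, 0.0, 0.0, 0.0]
[-0.8, -1.6, 0.6, 0.0, 0.0, 0.0]
[-0.7, -1.5, 0.6, 0.0, 0.0, 0.0]
[0.0, 0.0, 2.8, 0.0, 0.0, 0.0]
[0.0, 0.0, 2.8, 0.0, 0.0, 0.0]
[0.0, 0.0, 2.8, 0.0, 0.0, 0.0]
[0.0, 0.0, 2.8, 0.0, 0.0, 0.0]
[0.0, 0.0, 2.8, 0.0, 0.0, 0.0]
```

Call:
move_arm([
  [-1,-0.8,-1.5,0.6,0,0,0],
  [-1,-0.8,-1.5,0.6,0,0,0],
  [-1,-0.8,-1.6,0.6,0,0,0],
  [-1,-0.7,-1.5,0.6,0,0,0],
  [-1,0,0,2,0,0,0],
  [-1,0,0,3,0,0,0],
  [-1,0,0,3,0,0,0],
  [-1,0,0,2,0,0,0],
])

```text
time: 19.4
ee_pos: [0.5355, -0.164, 0.0976]
orientation: [-0.353, -3.12, -0.001]
wrist_force: [0.5, 0.1, -0.2]
opening: 1.003
gripper_force: 0.0
```

Call:
move_arm([
  [-1,0,0,2,0,0,0],
  [-1,0,0,1,0,0,0],
  [-1,0,0,1,0,0,0],
  [1,0,0,0,0,0,0],
  [1,0,0,0,0,0,0],
  [1,0,0,0,0,0,0],
  [1,0,0,0,0,0,0],
  [1,0,0,0,0,0,0],
])

```text
time: 20.4
ee_pos: [0.5362, -0.165, 0.0605]
orientation: [0.354, 3.121, -0.001]
wrist_force: [-3.3, -1.2, 5.7]
opening: 0.17
gripper_force: 60.5
```

Run:
```python
from h import *
st()
```

```text
t 20.4 p [ 0.5362 -0.165   0.0605] yaw 77.1 F [-3.3 -1.2  5.7] op 0.17 gf 60.50372242927551
```

Gripped. Now the clockwise arc.

Call:
move_arm([
  [1,-0.07,0.93,0,0,0,8],
  [1,-0.06,0.93,0,0,0,8],
  [1,-0.07,0.93,0,0,0,8],
  [1,-0.06,0.93,0,0,0,8],
  [1,-0.07,0.93,0,0,0,8],
  [1,-0.06,0.93,0,0,0,8],
  [1,-0.07,0.93,0,0,0,8],
  [1,0,0,0,0,0,0],
])

```text
time: 21.4
ee_pos: [0.5781, -0.1172, 0.0605]
orientation: [1.78, 2.587, 0.001]
wrist_force: [0.2, -0.2, 5.2]
opening: 0.164
gripper_force: 60.6
```

```bash
cat >> h.py <<'E'
def ang(h):
    st(); p=np.array(monitor.sense()['ee_pos'][:2])-h
    print('r',np.hypot(*p),'ang',np.degrees(np.arctan2(p[1],p[0])))
E
python3 - <<'E'
from h import *
ang((.601,-.1815))
E
```

```text
t 21.4 p [ 0.5781 -0.1172  0.0605] yaw 20.9 F [ 0.2 -0.2  5.2] op 0.164 gf 60.58650255203247
r 0.0682323791737554 ang 109.63859102964747
```

Call:
move_arm([
  [1,-0.07,0.93,0,0,0,8],
  [1,-0.06,0.93,0,0,0,8],
  [1,-0.04,0.7,0,0,0,6],
  [1,0,0.35,0,0,0,3],
  [1,0,0.2,0,0,0,1],
  [1,0,0,0,0,0,0],
  [1,0,0,0,0,0,0],
  [1,0,0,0,0,0,0],
])

```text
time: 22.4
ee_pos: [0.6079, -0.1132, 0.0605]
orientation: [2.315, 2.123, 0.0]
wrist_force: [-3.0, 0.4, 6.0]
opening: 0.172
gripper_force: 60.8
```

Run:
```python
from h import *
ang((.601,-.1815))
look(['drain_grip','drain_hub'],'scene');look(['drain_grip','drain_hub'],'side')
```

```text
t 22.4 p [ 0.6079 -0.1132  0.0605] yaw -5.0 F [-3.   0.4  6. ] op 0.172 gf 60.755910873413086
r 0.0686238274282791 ang 84.22612950142693
scene drain_grip [([0.608, -0.114, 0.105], 0.7)]
scene drain_hub [([0.6, -0.18, 0.107], 0.75)]
side drain_grip [([0.61, -0.115, 0.107], 0.75)]
side drain_hub []
```

Call:
move_arm([
  [1,0,0.2,0,0,0,1],
  [1,0,0.2,0,0,0,1],
  [1,0,0,0,0,0,0],
  [1,0,0,0,0,0,0],
  [1,0,0,0,0,0,0],
  [1,0,0,0,0,0,0],
  [1,0,0,0,0,0,0],
  [1,0,0,0,0,0,0],
])

```text
time: 23.7
ee_pos: [0.6087, -0.1132, 0.0603]
orientation: [-2.347, -2.08, 0.008]
wrist_force: [-36.3, 3.4, 20.8]
opening: 0.172
gripper_force: 63.2
```

Run:
```python
from h import *
ang((.601,-.1815))
```

```text
t 23.7 p [ 0.6087 -0.1132  0.0603] yaw -6.9 F [-36.3   3.4  20.8] op 0.172 gf 63.1777149438858
r 0.06869027925309755 ang 83.54477494527686
```

The drain is on its stop at 36 N. Releasing it and going to the return lever.

Call:
move_arm([
  [-1,0,0,0,0,0,0],
  [-1,0,0,0,0,0,0],
  [-1,0,0,0,0,0,0],
  [-1,0,0,0,0,0,0],
  [-1,0,0,-2,0,0,0],
  [-1,0,0,-3,0,0,0],
  [-1,0,0,-3,0,0,0],
  [-1,0,0,-2,0,0,0],
])

```text
time: 24.7
ee_pos: [0.6123, -0.1136, 0.1628]
orientation: [2.35, 2.082, 0.002]
wrist_force: [-0.1, -0.8, -0.4]
opening: 0.999
gripper_force: 0.0
```

Run:
```python
from h import *
st()
look(['drain_grip','drain_hub'],'scene');look(['drain_grip','return_grip','return_hub'],'side')
plan((.616,.035,.14),1,4)
```

```text
t 24.7 p [ 0.6123 -0.1136  0.1628] yaw -6.9 F [-0.1 -0.8 -0.4] op 0.999 gf 0.0
scene drain_grip [([0.606, -0.114, 0.104], 0.73)]
scene drain_hub [([0.604, -0.177, 0.106], 0.85)]
side drain_grip [([0.605, -0.115, 0.107], 0.69)]
side return_grip [([0.617, 0.039, 0.105], 0.73), ([0.601, -0.182, 0.106], 0.67)]
side return_hub [([0.617, -0.032, 0.109], 0.71)]
[3.7, -0.3, 0.5, -0.0, -0.0, -2.0]
[3.7, -0.2, 0.5, -0.0, -0.0, -2.0]
[3.7, -0.1, 0.4, -0.0, -0.0, -2.0]
[3.7, 0.0, 0.5, -0.0, -0.0, -2.0]
```

Call:
move_arm([
  [-1,3.7,-0.3,0.5,0,0,-2],
  [-1,3.7,-0.2,0.5,0,0,-2],
  [-1,3.7,-0.1,0.4,0,0,-2],
  [-1,3.7,0,0.5,0,0,-2],
  [-1,0,0,1,0,0,0],
  [-1,0,0,2,0,0,0],
  [-1,0,0,2,0,0,0],
  [-1,0,0,1,0,0,0],
])

```text
time: 26.05
ee_pos: [0.6153, 0.0339, 0.0786]
orientation: [-2.201, -2.24, 0.003]
wrist_force: [0.3, -0.2, -0.6]
opening: 1.0
gripper_force: 0.0
```

Call:
move_arm([
  [-1,0,0,1,0,0,0],
  [-1,0,0,1,0,0,0],
  [1,0,0,0,0,0,0],
  [1,0,0,0,0,0,0],
  [1,0,0,0,0,0,0],
  [1,0,0,0,0,0,0],
  [1,0,0,0,0,0,0],
  [1,0,0,0,0,0,0],
])

```text
time: 27.05
ee_pos: [0.6162, 0.0346, 0.0615]
orientation: [2.201, 2.242, 0.001]
wrist_force: [-2.6, 0.6, 5.3]
opening: 0.172
gripper_force: 60.3
```

Run:
```python
from h import *
ang((.617,-.031))
```

```text
t 27.05 p [0.6162 0.0346 0.0615] yaw 1.1 F [-2.6  0.6  5.3] op 0.172 gf 60.31791150569916
r 0.06562919970648678 ang 90.73634936220162
```

Call:
move_arm([
  [1,-0.07,-0.92,0,0,0,-8],
  [1,-0.06,-0.92,0,0,0,-8],
  [1,-0.07,-0.92,0,0,0,-8],
  [1,-0.06,-0.92,0,0,0,-8],
  [1,-0.07,-0.92,0,0,0,-8],
  [1,-0.06,-0.92,0,0,0,-8],
  [1,-0.07,-0.92,0,0,0,-8],
  [1,-0.06,-0.92,0,0,0,-8],
])

```text
time: 28.05
ee_pos: [0.5573, -0.0031, 0.0614]
orientation: [0.67, 3.069, 0.002]
wrist_force: [0.0, 5.4, 4.7]
opening: 0.174
gripper_force: 60.3
```

Run:
```python
from h import *
ang((.617,-.031))
```

```text
t 28.05 p [ 0.5573 -0.0031  0.0614] yaw 65.4 F [0.  5.4 4.7] op 0.174 gf 60.26469826698303
r 0.0659213799334917 ang 155.00092590962106
```

Call:
move_arm([
  [1,-0.07,-0.92,0,0,0,-8],
  [1,-0.04,-0.7,0,0,0,-6],
  [1,-0.02,-0.4,0,0,0,-3],
  [1,0,-0.25,0,0,0,-2],
  [1,0,-0.2,0,0,0,-1],
  [1,0,0,0,0,0,0],
  [1,0,0,0,0,0,0],
  [1,0,0,0,0,0,0],
])

```text
time: 29.05
ee_pos: [0.5515, -0.0246, 0.0615]
orientation: [0.134, 3.138, 0.008]
wrist_force: [-1.8, 24.6, 6.2]
opening: 0.166
gripper_force: 61.0
```

Run:
```python
from h import *
ang((.617,-.031))
```

```text
t 29.05 p [ 0.5515 -0.0246  0.0615] yaw 85.1 F [-1.8 24.6  6.2] op 0.166 gf 60.97590923309326
r 0.06585638168764518 ang 174.45375058740376
```

The return is on its stop at 25 N. Releasing it and going to the feed lever.

Call:
move_arm([
  [-1,0,0,0,0,0,0],
  [-1,0,0,0,0,0,0],
  [-1,0,0,0,0,0,0],
  [-1,0,0,0,0,0,0],
  [-1,0,0,-2,0,0,0],
  [-1,0,0,-3,0,0,0],
  [-1,0,0,-3,0,0,0],
  [-1,0,0,-3,0,0,0],
])

```text
time: 30.05
ee_pos: [0.5514, -0.0276, 0.1736]
orientation: [0.135, 3.137, -0.0]
wrist_force: [0.2, -0.4, 0.1]
opening: 0.998
gripper_force: 0.0
```

Run:
```python
from h import *
st()
look(['drain_grip','return_grip'],'scene');look(['drain_grip','return_grip','feed_grip'],'side')
plan((.633,.183,.17),-2,9)
```

```text
t 30.05 p [ 0.5514 -0.0276  0.1736] yaw 85.1 F [ 0.2 -0.4  0.1] op 0.998 gf 0.0
scene drain_grip [([0.608, -0.114, 0.108], 0.93)]
scene return_grip [([0.546, -0.024, 0.108], 0.82)]
side drain_grip [([0.608, -0.115, 0.106], 0.6), ([0.616, -0.032, 0.108], 0.41)]
side return_grip [([0.55, -0.021, 0.107], 0.79)]
side feed_grip [([0.635, 0.184, 0.11], 0.66)]
[-0.7, 2.4, 0.0, -0.0, -0.0, 10.0]
[-0.3, 2.5, 0.0, -0.0, -0.0, 10.0]
[0.2, 2.5, 0.0, -0.0, -0.0, 10.0]
[0.6, 2.4, 0.0, -0.0, -0.0, 10.0]
[1.0, 2.3, 0.0, -0.0, -0.0, 10.0]
[1.4, 2.1, 0.0, -0.0, -0.0, 10.0]
[1.7, 1.8, 0.0, -0.0, -0.0, 10.0]
[2.0, 1.5, 0.0, -0.0, -0.0, 10.0]
[2.3, 1.1, 0.0, -0.0, -0.0, 10.0]
```

Call:
move_arm([
  [-1,-0.7,2.4,0,0,0,10],
  [-1,-0.3,2.5,0,0,0,10],
  [-1,0.2,2.5,0,0,0,10],
  [-1,0.6,2.4,0,0,0,10],
  [-1,1,2.3,0,0,0,10],
  [-1,1.4,2.1,0,0,0,10],
  [-1,1.7,1.8,0,0,0,10],
  [-1,2,1.5,0,0,0,10],
])

```text
time: 31.4
ee_pos: [0.6239, 0.1596, 0.17]
orientation: [-2.127, -2.311, 0.002]
wrist_force: [-0.1, -0.1, -0.1]
opening: 1.0
gripper_force: 0.0
```

Call:
move_arm([
  [-1,2.3,1.1,0,0,0,7],
  [-1,0,0,1,0,0,0],
  [-1,0,0,2,0,0,0],
  [-1,0,0,2,0,0,0],
  [-1,0,0,1,0,0,0],
  [-1,0,0,0,0,0,0],
  [-1,0,0,0,0,0,0],
  [-1,0,0,0,0,0,0],
])

```text
time: 32.4
ee_pos: [0.6332, 0.1828, 0.1117]
orientation: [2.258, 2.183, 0.002]
wrist_force: [0.7, -0.8, 0.4]
opening: 0.996
gripper_force: 0.0
```

Run:
```python
from h import *
ang((.632,.116)); plan((.633,.183,.0605),-2,4)
```

```text
t 32.4 p [0.6332 0.1828 0.1117] yaw -1.9 F [ 0.7 -0.8  0.4] op 0.996 gf 0.0
r 0.06679293805859779 ang 88.98049104194266
[0.0, -0.0, 1.3, 0.0, -0.0, 0.0]
[0.0, -0.0, 1.3, 0.0, -0.0, 0.0]
[0.0, -0.0, 1.3, 0.0, -0.0, 0.0]
[0.0, -0.0, 1.2, 0.0, -0.0, 0.0]
```

Call:
move_arm([
  [-1,0,0,1.3,0,0,0],
  [-1,0,0,1.3,0,0,0],
  [-1,0,0,1.3,0,0,0],
  [-1,0,0,1.2,0,0,0],
  [1,0,0,0,0,0,0],
  [1,0,0,0,0,0,0],
  [1,0,0,0,0,0,0],
  [1,0,0,0,0,0,0],
])

```text
time: 33.4
ee_pos: [0.6335, 0.183, 0.0608]
orientation: [2.258, 2.183, 0.003]
wrist_force: [-2.0, -1.2, 4.1]
opening: 0.174
gripper_force: 60.9
```

Call:
move_arm([
  [1,0,0,0,0,0,0],
  [1,0,0,0,0,0,0],
  [1,-0.07,-0.92,0,0,0,-8],
  [1,-0.06,-0.92,0,0,0,-8],
  [1,-0.07,-0.92,0,0,0,-8],
  [1,-0.06,-0.92,0,0,0,-8],
  [1,-0.07,-0.92,0,0,0,-8],
  [1,-0.06,-0.92,0,0,0,-8],
])

```text
time: 34.4
ee_pos: [0.5844, 0.1625, 0.0607]
orientation: [1.167, 2.913, 0.003]
wrist_force: [17.0, 0.2, -0.7]
opening: 0.171
gripper_force: 60.6
```

Run:
```python
from h import *
ang((.632,.116))
```

```text
t 34.4 p [0.5844 0.1625 0.0607] yaw 46.3 F [17.   0.2 -0.7] op 0.171 gf 60.57902991771698
r 0.06656700725247452 ang 135.64470552778639
```

Call:
move_arm([
  [1,-0.07,-0.93,0,0,0,-8],
  [1,-0.06,-0.93,0,0,0,-8],
  [1,-0.07,-0.93,0,0,0,-8],
  [1,-0.06,-0.93,0,0,0,-8],
  [1,-0.02,-0.45,0,0,0,-4],
  [1,0,-0.25,0,0,0,-2],
  [1,0,0,0,0,0,0],
  [1,0,0,0,0,0,0],
])

```text
time: 35.4
ee_pos: [0.5674, 0.1247, 0.0608]
orientation: [0.162, 3.131, 0.006]
wrist_force: [25.7, 15.1, -6.3]
opening: 0.169
gripper_force: 60.0
```

Run:
```python
from h import *
ang((.632,.116))
```

```text
t 35.4 p [0.5674 0.1247 0.0608] yaw 84.1 F [25.7 15.1 -6.3] op 0.169 gf 59.96886670589447
r 0.06521149232731967 ang 172.36071690367675
```

Call:
move_arm([
  [1,-0.2,-0.2,0,0,0,-1],
  [1,0,-0.1,0,0,0,0],
  [1,0,0,0,0,0,0],
  [1,0,0,0,0,0,0],
  [1,0,0,0,0,0,0],
  [1,0,0,0,0,0,0],
  [1,0,0,0,0,0,0],
  [1,0,0,0,0,0,0],
])

```text
time: 36.4
ee_pos: [0.5673, 0.1244, 0.0607]
orientation: [0.134, 3.136, 0.013]
wrist_force: [9.1, 38.7, -0.4]
opening: 0.167
gripper_force: 61.0
```

Run:
```python
from h import *
ang((.632,.116))
```

```text
t 36.4 p [0.5673 0.1244 0.0607] yaw 85.1 F [ 9.1 38.7 -0.4] op 0.167 gf 60.989128947257996
r 0.06520116671022669 ang 172.59031548553557
```

The feed is on its stop at 39 N. Releasing, rising and verifying.

Call:
move_arm([
  [-1,0,0,0,0,0,0],
  [-1,0,0,0,0,0,0],
  [-1,0,0,0,0,0,0],
  [-1,0,0,0,0,0,0],
  [-1,0,0,-3,0,0,0],
  [-1,0,0,-5,0,0,0],
  [-1,0,0,-5,0,0,0],
  [-1,0,0,-5,0,0,0],
])

```text
time: 37.4
ee_pos: [0.5662, 0.1196, 0.2416]
orientation: [0.136, 3.139, -0.0]
wrist_force: [1.1, -0.1, -0.2]
opening: 0.997
gripper_force: 0.0
```

Run:
```python
from h import *
st()
N="drain_grip feed_grip return_grip bottle amber white beaker dishes cylinder timer forceps".split()
look(N,'side','m.png'); look(N,'scene','n.png')
a=cv2.imread('pics/m.png');b=cv2.imread('pics/n.png')
cv2.imwrite('pics/o.png',cv2.resize(np.hstack([a[60:360,120:520],b[60:360,140:540]]),(800,300)))
```

```text
t 37.4 p [0.5662 0.1196 0.2416] yaw 85.1 F [ 1.1 -0.1 -0.2] op 0.997 gf 0.0
side drain_grip [([0.609, -0.117, 0.106], 0.72), ([0.502, 0.332, 0.001], 0.41)]
side feed_grip [([0.565, 0.126, 0.109], 0.64)]
side return_grip [([0.549, -0.022, 0.108], 0.48)]
side bottle [([0.504, 0.334, -0.001], 0.87), ([0.778, 0.29, 0.002], 0.82), ([0.301, -0.159, -0.001], 0.8)]
side amber [([0.618, 0.33, 0.0], 0.92)]
side white [([0.392, 0.344, -0.0], 0.66), ([0.402, -0.165, 0.0], 0.32)]
side beaker [([0.58, 0.18, 0.003], 0.53)]
side dishes [([0.553, -0.117, -0.002], 0.68)]
side cylinder [([0.404, -0.164, -0.001], 0.58)]
side timer []
side forceps [([0.401, -0.003, -0.005], 0.59)]
scene drain_grip [([0.608, -0.116, 0.105], 0.92)]
scene feed_grip [([0.563, 0.123, 0.108], 0.66)]
scene return_grip [([0.548, -0.026, 0.105], 0.61)]
scene bottle [([0.504, 0.335, 0.001], 0.93), ([0.778, 0.289, -0.001], 0.82), ([0.299, -0.159, 0.002], 0.61)]
scene amber [([0.618, 0.329, -0.006], 0.68)]
scene white [([0.388, 0.346, -0.005], 0.7), ([0.548, -0.023, 0.106], 0.28)]
scene beaker [([0.58, 0.183, -0.002], 0.45)]
scene dishes [([0.55, -0.121, -0.001], 0.8)]
scene cylinder [([0.402, -0.16, 0.003], 0.8)]
scene timer [([0.432, 0.15, -0.002], 0.87)]
scene forceps [([0.4, -0.002, 0.001], 0.42), ([0.399, -0.161, -0.0], 0.19)]
```

View pics/o.png

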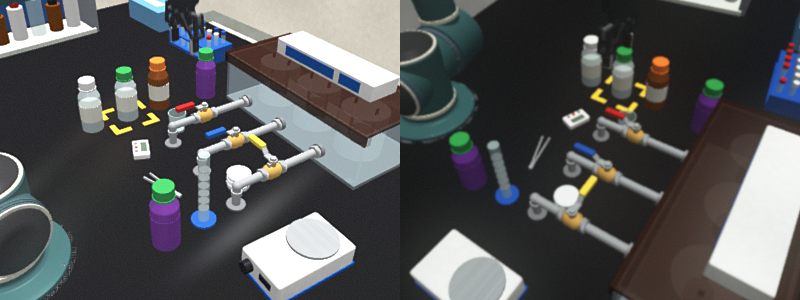

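The picture shows yellow square across its pipe at (257,142), and red at (185,107) and blue at (216,132) lying along theirs. The bottle stands upright in the bay at (125,95), and the bystanders are where they were.

```bash
python3 -c "
from workcell import ticket
print(ticket.job_done())"
```

```text
the job is handed in; nothing more can be done
None
```

The job is handed in, though no verdict came back: the drain was shut first, then return and feed were opened, each to its stop; the green-capped bottle stands upright in the bay, and the final pictures show every bystander within a few millimetres of where it was.

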